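# Clip the masher onto the snap hook

### The arm

A 7-joint arm with a two-finger parallel gripper is mounted at the origin on the work surface. World frame = base frame: x ahead of the robot, y to its left, z up, the work surface at z = 0. Lengths are in m, angles in rad, forces in N, time in s.
With the tool pointing down it reaches from about 0.425 to 0.925 m from the base axis. Payload 6.8 kg.
Tool frame: the origin (TCP) lies on the centre line of the jaws, within the pads' length; the fingertips stand 8 mm ahead of it and the grasp point (between the pads) lies 11 mm behind it (bot.tips_ahead is the distance from the TCP to the fingertips, in m); z points along the fingers, y is the line along which they close (so a half turn about z gives the same grasp; the last joint's range is limited). The gripper opens to 85 mm and grips with 20 to 120 N. Pads are 22 mm wide; open, the fingers measure 114 mm over their backs; the gripper's body (76 mm by 85 mm) begins 54 mm behind the grasp point. The pads swing forward as they close: fully open they stand 13 mm farther back than shut.
Start: joints at [1.014, 0.477, 0.022, 1.555, -0.011, 1.109, -0.083], TCP at [0.293, -0.608, 0.239] pointing down, gripper open.
Joint ranges: [-2.96, 2.96], [-0.34, 2.1], [-1.41, 1.46], [0.24, 2.44], [-1.37, 4.51], [0.17, 1.92], [-2.96, 2.96]. Speed limits (rad/s): [2.39, 2.39, 3.14, 3.14, 3.14, 3.14, 3.14].

### API

Orientations are given as a unit quaternion [w, x, y, z].
In Python, from station import bot gives the robot as it stands.
- The arm moves only by the tool send_rows, never from a script. Its argument "deltas" is text: rows parted by semicolons, each of 4 numbers parted by spaces: the shift along the tool's x, y, z in m, then the turn about the tool's z in degrees. In form: x y z spin; .... A call has 1 to 5 rows; each row is the pose to reach, as a shift and turn from the pose commanded when the call began, along the tool's axes at that moment; what a row does not reach only later rows make up. A row lasts 1/10 s, in which the tool goes at most 50 mm and 8.59 degrees, less where a joint would pass 70% of its speed; a pose out of reach is approached as far as the arm can. A call with a gripper value outside its range is refused whole. "claw" is the opening, from 0 (shut) to 1 (fully open), set as the call begins (left out, the last holds). The fingers move at their own pace and stop on an object; "force" is the grip in N (left out, the last holds). Time passes only in rows, so rows that repeat a pose let the fingers close. It gives the time, the measured TCP pose, the force, the opening and the grip force at its end, in the units of the state.
- bot.get_obs(): the state, without advancing time (a new reading comes with each control period).
- bot.read_camera(name): name is "scene" or "top" or "wrist"; returns a dict with "img" (420x560x3 uint8, red, green, blue), "depth" (420x560 float32, m along the optical axis (not along the pixel's ray), 0 where there is no reading), "fx", "fy", "cx", "cy" (pixels), "dist_coeffs" ([k1, k2, p1, p2, k3] as OpenCV has them; the pictures are not rectified), "camera_from_world" (4x4, takes a point from world to camera coordinates). Camera axes: x right, y up, looking along -z (the intrinsics and any distortion apply to the point x, -y, -z); pixel columns grow to the right and rows downward; lengths in m; the calibration is good to about 2 mm. A picture is of the moment at which its call begins.
- bot.hand_in(): hands the job in; it is judged then, once.
Trained networks look in a picture, given as the dict that the camera call returned (one of the last four; its "shot" number tells which), for a name from the list of things; names that differ only in an ending like _2 or _b are one class to them, and where a whole thing is asked for, a point or a joint stands for the part that bears it (a point fixed in the world has none). Each returns a list of dicts, best first, with "confidence" (0 to 1); they miss things now and then, are a little off and sometimes report something else, mostly with a low value. They report only what shows in the picture. A call takes as long as a camera call. They do not tell look-alikes from the thing itself.
- bot.masks_of(picture, query): "mask" (420x560 bool, what is visible of it).
- bot.landmark_of(picture, query): "xyz" ([x, y, z] in m, in world coordinates, good to about 4 mm: a listed point, or the origin of a listed thing).
The state is a dict: "t": time; "q": joint angles; "joint_vel": joint speeds; "joint_torque": joint torques, N m; "eef_pos": TCP position; "tool_rot": TCP orientation; "contact_force": force on the tool from outside, world axes, zero at the start; "torque": the same for the moment, N m; "gripper_width": opening from 0.0 (shut) to 1.0 (fully open); "grasp_force": force on a finger pad.
Only numpy, scipy, OpenCV 4.12 (cv2) and the standard library are available. Lean on these libraries where they do the work, as an engineer would, in place of code of your own. Each camera call takes 0.05 s, during which the arm holds its last target. There are 200 camera calls.

### The job

Put the masher away: pick it up, push its steel hanging eye inward against the sprung red gate of the snap hook under the counter rail until the eye passes inside, then let it hang freely in the bottom of the hook with the gate sprung shut behind it. Leave the shaker, the baking cups and the hourglass standing where they are, and do not push the gate with the robot itself.

Things in the scene. Friction and masses are not known exactly. Their poses are not given: they have to be found in the camera images.
- masher_mid (a point): Middle of the wooden handle of a loose masher (0.17 to 0.34 kg) standing upright on its plate, 192 mm tall in all. Axes: z up towards its eye, x through the hole of the eye, y in the eye's plane. The handle is rectangular, 22 mm along x, 26 mm along y, 90 mm long, centred here. Same after half a turn about z.
- masher_foot (a point): Centre of the underside of the masher's round steel plate (80 mm across, 6 mm thick), 85 mm below masher_mid; same axes. Two thin struts in the y-z plane, up to 66 mm apart, join it to the handle's lower end.
- eye_center (a point): Centre of the masher's round steel hanging eye, 76 mm above masher_mid on the masher's axis; same axes. The eye is an upright ring of 6 mm round bar, 50 mm inside and 62 mm outside diameter, in the masher's y-z plane.
- eye_top (a point): Centre of the bar at the very top of the eye, 28 mm above eye_center; same axes.
- hook_seat (a point): Seat of a steel snap hook (like a big carabiner) fixed under a rail: middle of the bowl, 1 mm above its bar, 235 mm above the counter. A hanging eye's top bar rests 2 mm above and about 2 mm in +x. Axes: z up, x level, from the gated mouth into the hook, roughly away from the robot. 8 mm bar in the x-z plane, 56 mm wide; lowest middle at x 2, z -5 mm, back bar at x 26, top at z 70.
- hook_nose (a point): Middle of the end of the hook's upturned nose, at x -22, z +14 mm from hook_seat, same axes; the rounded end is 4 mm higher. Between nose and shoulder (x -22, z 54) is the mouth, shut by the gate. An upright eye goes along +x round the nose: its top bar enters the mouth about 32 mm above hook_seat (18 mm above this point), its lower half passes under the bowl; once 30 mm past the nose it is lowered.
- rail_mid (a point): Middle of a round timber rail (24 mm diameter, 300 mm long along y) right above the hook, 2 mm in +x and 95 mm above hook_seat, same axes. Two posts, 22 mm square, carry it 135 mm to each side, on feet 150 mm long (x), 30 mm wide (y), 20 mm high. The whole stand is fixed to the counter; only the hook is beneath the rail.
- gate (a joint): The snap hook's red gate, an 8 mm bar, 32 mm long, hinged at x = -22, z = 54 mm from hook_seat and hanging straight down to the nose when shut. 0 is shut, it swings only inward (its lower end to +x) up to 1.15 rad; a light spring (about 0.4 N at its end when shut, 1.3 N wide open) shuts it.
- shaker_c (a point): Middle of a loose sprinkle shaker, upright clear plastic cylinder with pink sprinkles and white twist cap, 57 mm diameter, 106 mm tall. Leave alone.
- cups_c (a point): Middle of a loose stack of pink silicone baking cups, 68 mm diameter, 63 mm tall. Leave alone.
- hourglass_c (a point): Middle of a loose hourglass timer of glass and dark wood, 60 mm diameter, 100 mm tall. Leave alone.
Not all that is in view belongs to the job. What is shaped like the part that bears masher_mid but pink is not meant.

How it is judged:
By the outcome, as a careful person would: the job done as asked, in the order asked, and still so for the second after the job is handed in, with the robot touching nothing.
It also fails if it takes over 48 s, if anything falls off the work surface, if the arm or the gripper's body presses on something with over 40 N, if the wrist force passes 120 N, or if a joint passes its speed limit or range.

## Working session

There is one attempt and no reset: what is moved stays moved. The work goes in short steps, Python scripts to look and compute and a tool call to move; the robot and the scene stay as the last step left them, time stands still between calls to the robot, and variables do not carry over. Pictures are saved under pics/ and viewed, at most 12 in all, crops included, and the job is handed in when it is done.

Besides the shell and the picture viewer there is one more tool, called by a JSON object that holds its "fn" and its "kwargs". send_rows: Moves the arm, as the interface text tells. Its arguments: {"type":"object","properties":{"deltas":{"type":"string"},"claw":{"type":"number"},"force":{"type":"number"}},"required":["deltas"]}

```bash
mkdir -p pics; cat > h.py <<'E'
from station import bot
import numpy as np, cv2
def lm(p,names):
    for n in names:
        for d in bot.landmark_of(p,n)[:3]: print(n,np.round(d['xyz'],4),round(d['confidence'],2))
def save(p,f): cv2.imwrite('pics/'+f,p['img'][:,:,::-1])
def world(p):
    h,w=p['depth'].shape
    u,v=np.meshgrid(np.arange(w),np.arange(h))
    K=np.array([[p['fx'],0,p['cx']],[0,p['fy'],p['cy']],[0,0,1.]])
    n=cv2.undistortPoints(np.stack([u,v],-1).reshape(-1,1,2).astype(float),K,np.array(p['dist_coeffs'],float)).reshape(h,w,2)
    z=p['depth']; c=np.stack([n[...,0]*z,-n[...,1]*z,-z,np.ones_like(z)],-1)
    return (c@np.linalg.inv(p['camera_from_world']).T)[...,:3]
E
python3 - <<'E'
from h import *
N=['masher_mid','masher_foot','eye_center','eye_top','hook_seat','hook_nose','rail_mid','shaker_c','cups_c','hourglass_c']
ims=[]
for c in ['scene','top']:
    p=bot.read_camera(c); print(c); lm(p,N); ims.append(p); save(p,c+'0.png')
o=bot.get_obs(); print(o)
E
```

```text
scene
masher_mid [ 0.3494 -0.0159  0.0878] 0.88
masher_mid [ 0.4906 -0.1246  0.0862] 0.7
masher_foot [ 0.3466 -0.0196  0.0034] 0.86
masher_foot [ 0.4922 -0.1206  0.0024] 0.85
eye_center [ 0.3501 -0.0169  0.1604] 0.94
eye_center [ 0.4929 -0.1192  0.165 ] 0.71
eye_top [ 0.3488 -0.0179  0.1899] 0.86
eye_top [ 0.4928 -0.1213  0.191 ] 0.67
hook_seat [0.5609 0.1919 0.2387] 0.94
hook_seat [0.5287 0.1874 0.249 ] 0.54
hook_nose [0.5297 0.1859 0.2486] 0.77
rail_mid [0.5562 0.1874 0.3296] 0.9
shaker_c [ 0.6336 -0.2007  0.0481] 0.55
cups_c [ 0.4895 -0.3287  0.0326] 0.57
hourglass_c [ 0.7719 -0.055   0.0449] 0.65
top
masher_mid [ 0.3481 -0.015   0.0809] 0.64
masher_mid [ 0.4852 -0.122   0.0856] 0.57
masher_foot [ 0.4941 -0.121   0.0014] 0.74
masher_foot [ 0.3497 -0.0093  0.0012] 0.58
eye_center [ 0.4905 -0.121   0.1597] 0.88
eye_center [ 0.348  -0.0178  0.1569] 0.6
eye_top [ 0.3472 -0.0138  0.1909] 0.84
eye_top [ 0.4944 -0.1236  0.189 ] 0.72
hook_seat [0.5512 0.1897 0.2364] 0.68
hook_nose [0.532  0.1841 0.2502] 0.75
rail_mid [0.5578 0.1906 0.3282] 0.79
shaker_c [ 0.6374 -0.2007  0.0546] 0.76
cups_c [ 0.4872 -0.3284  0.0349] 0.6
hourglass_c [ 0.4892 -0.12    0.1588] 0.63
hourglass_c [ 0.7659 -0.059   0.0501] 0.58
{'t': 1.1, 'q': array([ 1.01388425,  0.47696549,  0.02239562,  1.55543214, -0.01149961,
        1.10927893, -0.08310241]), 'joint_vel': array([ 0.0019051 ,  0.00014152,  0.00239229, -0.00089208,  0.00028139,
        0.00039985,  0.00078059]), 'joint_torque': array([-2.44752528e-04, -5.96335602e+01,  1.60652619e+00, -2.81547546e+01,
        1.25680160e-02,  1.48612398e-03,  1.56849075e-05]), 'eef_pos': array([ 0.29289028, -0.60815338,  0.23931738]), 'tool_rot': array([1.88759815e-05, 9.74928653e-01, 2.22517688e-01, 1.43110230e-05]), 'contact_force': array([-1.04794913, -0.0957633 ,  0.09008877]), 'torque': array([-0.02949731,  0.04656545, -0.04309491]), 'grasp_force': 0.0, 'gripper_width': 0.9993029551548278}
```

View pics/scene0.png

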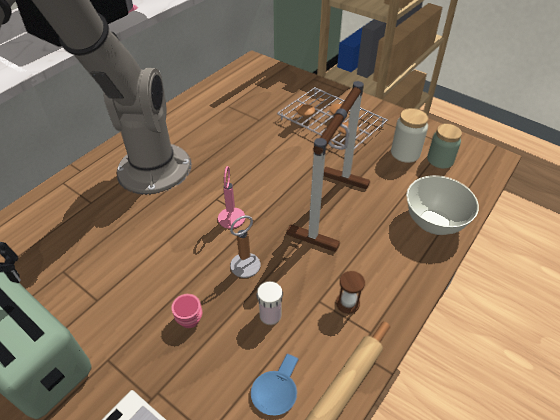

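View pics/top0.png

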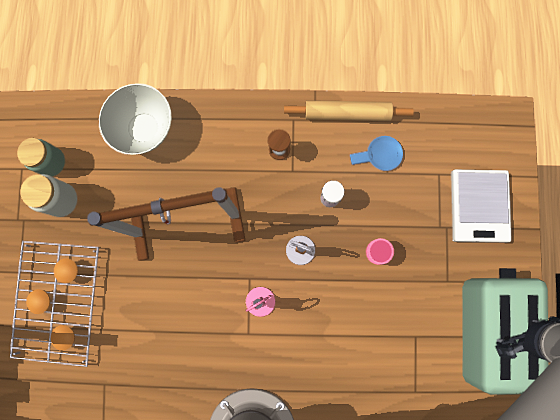

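The scene view shows the brown masher at about (243,245) with the pink decoy behind it at (230,200). The top view shows the masher at (300,250), and the rail runs from (95,218) to (222,193), which puts the hook yaw at about +11°. Next I'll measure the ring and rail yaw.

```bash
python3 - <<'E'
from h import *
for c in ['scene','top']:
    p=bot.read_camera(c); W=world(p)
    for d in bot.masks_of(p,'masher_mid')[:2]:
        P=W[d['mask']&(p['depth']>0)]; 
        if abs(P[:,1].mean()+.12)>.05: continue
        for lo,hi in [(.135,.21),(.05,.12)]:
            Q=P[(P[:,2]>lo)&(P[:,2]<hi)]; Q=Q[np.hypot(Q[:,0]-.492,Q[:,1]+.121)<.05]
            if len(Q)<8: print(c,len(Q)); continue
            m=Q[:,:2].mean(0); s,v=np.linalg.eigh(np.cov((Q[:,:2]-m).T)); a=v[:,1]
            print(c,lo,len(Q),m.round(4),np.sqrt(s).round(4),'ydir deg',np.degrees(np.arctan2(a[1],a[0])).round(1),Q[:,2].max().round(3))
    # rail
    s=(W[...,2]>.315)&(W[...,2]<.36)&(abs(W[...,0]-.556)<.08)&(abs(W[...,1]-.19)<.14)&(p['depth']>0)
    Q=W[s]; m=Q.mean(0); e,v=np.linalg.eigh(np.cov((Q[:,:2]-m[:2]).T)); a=v[:,1]
    print('rail',len(Q),m.round(4),np.sqrt(e).round(4),np.degrees(np.arctan2(a[1],a[0])).round(1),Q.min(0).round(3),Q.max(0).round(3))
    s=(W[...,2]>.2)&(W[...,2]<.30)&(abs(W[...,0]-.556)<.06)&(abs(W[...,1]-.19)<.06)&(p['depth']>0)
    Q=W[s]; print('hook',len(Q),Q.mean(0).round(4),Q.min(0).round(3),Q.max(0).round(3))
    if len(Q)>10:
        m=Q.mean(0); e,v=np.linalg.eigh(np.cov((Q[:,:2]-m[:2]).T)); a=v[:,1]; print(np.sqrt(e).round(4),np.degrees(np.arctan2(a[1],a[0])).round(1))
    if c=='scene': cv2.imwrite('pics/crop.png',cv2.resize(p['img'][120:290,200:400,::-1],None,fx=4,fy=4)[:600,:800])
E
```

```text
scene 0.135 138 [ 0.4915 -0.1235] [0.0017 0.0189] ydir deg 69.5 0.191
scene 0.05 205 [ 0.4971 -0.1274] [0.004  0.0085] ydir deg 47.0 0.12
rail 795 [0.5616 0.1816 0.3383] [0.0072 0.0873] 102.1 [0.516 0.05  0.316] [0.6   0.33  0.347]
hook 116 [0.5683 0.1912 0.2543] [0.537 0.183 0.227] [0.583 0.198 0.299]
[0.0022 0.0147] -171.2
top 0.135 90 [ 0.4907 -0.1205] [0.002  0.0168] ydir deg 69.6 0.195
top 0.05 15 [ 0.4821 -0.116 ] [0.0008 0.0074] ydir deg 65.3 0.12
rail 1594 [0.5554 0.19   0.34  ] [0.0072 0.0845] 101.9 [0.515 0.05  0.316] [0.598 0.33  0.35 ]
hook 76 [0.5473 0.1873 0.2585] [0.529 0.181 0.229] [0.584 0.199 0.3  ]
[0.0023 0.0164] -167.5
```

View pics/crop.png

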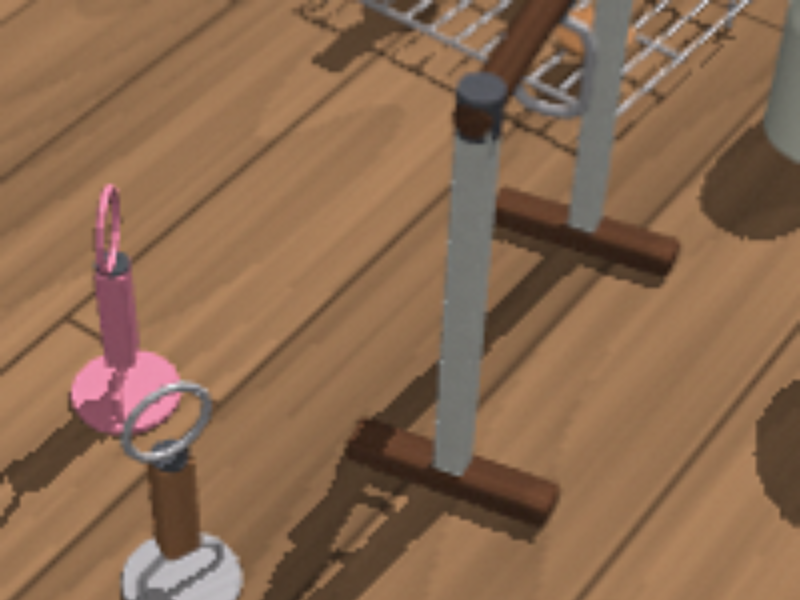

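The ring plane's y axis is at about 69.5° and the hook yaw is about 12°. The tool always points down, so the body would hit the rail if I held the masher upright. My plan:
1. Grip the eye across its width and carry the masher to free space.
2. Lay it down.
3. Re-grip the handle and thread the eye in tip-first.

{"fn": "send_rows", "kwargs": {"deltas": "0.035 -0.0318 0 0; 0.07 -0.0636 0 0; 0.105 -0.0954 0 0; 0.14 -0.127 0 0; 0.175 -0.159 0 0", "claw": 1}}

```text
t: 1.8
eef_pos: [0.3821, -0.3873, 0.2395]
tool_rot: [0.0, 0.975, 0.222, 0.0]
contact_force: [0.6, -0.1, 0.2]
gripper_width: 0.999
grasp_force: 0.0
```

{"fn": "send_rows", "kwargs": {"deltas": "0.035 -0.0318 0 0; 0.07 -0.0636 0 0; 0.105 -0.0954 0 0; 0.14 -0.127 0 0; 0.175 -0.159 0 0"}}

```text
t: 2.3
eef_pos: [0.4708, -0.1681, 0.2397]
tool_rot: [0.0, 0.975, 0.222, 0.0]
contact_force: [1.3, -1.1, 1.3]
gripper_width: 0.996
grasp_force: 0.0
```

{"fn": "send_rows", "kwargs": {"deltas": "0.02 -0.018 0 8.5; 0.04 -0.035 0 17; 0.04 -0.035 0 25.5; 0.04 -0.035 0 34; 0.04 -0.035 0 42.5"}}

```text
t: 2.8
eef_pos: [0.4912, -0.1206, 0.2394]
tool_rot: [0.0, 0.989, -0.149, 0.0]
contact_force: [0.2, -0.2, 0.1]
gripper_width: 0.999
grasp_force: 0.0
```

```bash
cat >> h.py <<'E'
from scipy.spatial.transform import Rotation as Ro
def go(xyz,yaw):
    o=bot.get_obs(); R=Ro.from_quat(np.roll(o['tool_rot'],-1)).as_matrix()
    y=np.degrees(np.arctan2(R[1,0],R[0,0]))
    print('t',o['t'],'pos',o['eef_pos'].round(4),'yaw',y.round(2),'width',round(o['gripper_width'],3),'F',o['contact_force'].round(1),'q7',o['q'][6].round(2))
    print('-> shift',(R.T@(np.array(xyz)-o['eef_pos'])).round(4),'spin',round((y-yaw+180)%360-180,1))
E
python3 - <<'E'
from h import *
go([.4915,-.121,.149],-20.5)
p=bot.read_camera('wrist'); lm(p,['eye_top','eye_center']); save(p,'w1.png')
p=bot.read_camera('top'); lm(p,['eye_top','eye_center'])
E
```

```text
t 2.8 pos [ 0.4912 -0.1206  0.2394] yaw -17.1 width 0.999 F [ 0.2 -0.2  0.1] q7 -1.79
-> shift [0.0003 0.0003 0.0904] spin 3.4
eye_top [ 0.4928 -0.1183  0.1907] 0.64
eye_center [ 0.4878 -0.1183  0.1569] 0.83
eye_center [ 0.4873 -0.1225  0.0863] 0.51
eye_top [ 0.3523 -0.0138  0.1895] 0.97
eye_center [ 0.3507 -0.0158  0.1574] 0.61
```

View pics/w1.png

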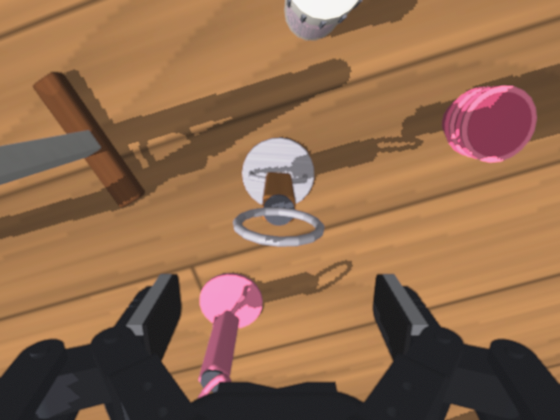

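The wrist view shows the ring at (279,226), centred between the fingers and aligned with the closing line. I'll descend and grip the ring across its outside.

{"fn": "send_rows", "kwargs": {"deltas": "0 0 0.03 3.4; 0 0 0.06 3.4; 0 0 0.08 3.4; 0 0 0.09 3.4; 0 0 0.09 3.4"}}

```text
t: 3.6
eef_pos: [0.4904, -0.1209, 0.1483]
tool_rot: [-0.0, 0.985, -0.175, -0.001]
contact_force: [-0.4, 0.1, 0.0]
gripper_width: 1.001
grasp_force: 0.0
```

{"fn": "send_rows", "kwargs": {"deltas": "0 0 0 0; 0 0 0 0; 0 0 0 0; 0 0 0 0; 0 0 0 0", "claw": 0.5, "force": 40}}

```text
t: 4.1
eef_pos: [0.4925, -0.1211, 0.1511]
tool_rot: [-0.0, 0.985, -0.175, 0.002]
contact_force: [-0.8, -0.6, 6.9]
gripper_width: 0.692
grasp_force: 42.0
```

{"fn": "send_rows", "kwargs": {"deltas": "0 0 -0.005 0; 0 0 -0.01 0; 0 0 -0.015 0; 0 0 -0.015 0; 0 0 -0.015 0"}}

```text
t: 4.6
eef_pos: [0.4911, -0.1209, 0.1644]
tool_rot: [0.0, 0.985, -0.175, 0.0]
contact_force: [-0.3, -0.1, -2.9]
gripper_width: 0.69
grasp_force: 43.5
```

```bash
python3 - <<'E'
from h import *
go([.46,-.09,.162],12)
p=bot.read_camera('scene'); lm(p,['masher_foot','eye_center','eye_top']); save(p,'s2.png')
E
```

```text
t 4.6 pos [ 0.4911 -0.1209  0.1644] yaw -20.19 width 0.69 F [-0.3 -0.1 -2.9] q7 -1.86
-> shift [-0.0399 -0.0183  0.0024] spin -32.2
masher_foot [ 0.4932 -0.1241  0.0142] 0.75
masher_foot [ 0.3462 -0.0119  0.0043] 0.66
eye_center [ 0.4901 -0.1221  0.1764] 0.73
eye_top [ 0.4909 -0.1186  0.2024] 0.84
eye_top [0.5535 0.1908 0.3288] 0.58
```

{"fn": "send_rows", "kwargs": {"deltas": "-0.008 -0.0037 0 -6.44; -0.016 -0.0073 0 -12.9; -0.024 -0.011 0 -19.3; -0.032 -0.0147 0 -25.8; -0.04 -0.0183 0 -32.2"}}

```text
t: 5.3
eef_pos: [0.4595, -0.0897, 0.1641]
tool_rot: [-0.0, 0.994, 0.107, -0.0]
contact_force: [0.4, 0.8, -2.4]
gripper_width: 0.69
grasp_force: 43.5
```

{"fn": "send_rows", "kwargs": {"deltas": "0 0 0.005 0; 0 0 0.01 0; 0 0 0.0145 0; 0 0 0.0145 0; 0 0 0.0145 0"}}

```text
t: 5.8
eef_pos: [0.4617, -0.0905, 0.1511]
tool_rot: [0.0, 0.995, 0.103, 0.001]
contact_force: [-2.6, -0.3, 11.6]
gripper_width: 0.689
grasp_force: 44.5
```

{"fn": "send_rows", "kwargs": {"deltas": "0.014 0 -0.003 0; 0.028 0 -0.0045 0; 0.04 0 -0.005 0; 0.0545 0 -0.0043 0; 0.069 0 -0.0024 0"}}

```text
t: 6.3
eef_pos: [0.5288, -0.0757, 0.1522]
tool_rot: [0.0, 0.995, 0.104, 0.0]
contact_force: [-0.1, -1.2, 1.8]
gripper_width: 0.693
grasp_force: 44.0
```

```bash
python3 - <<'E'
from h import *
go([.46,-.09,.162],12)
p=bot.read_camera('scene'); lm(p,['masher_foot','masher_mid','eye_center']); save(p,'s3.png')
E
```

```text
t 6.3 pos [ 0.5288 -0.0757  0.1522] yaw 11.96 width 0.693 F [-0.1 -1.2  1.8] q7 -1.45
-> shift [-0.0702 -0.0003 -0.0098] spin -0.0
masher_foot [ 0.3446 -0.0169  0.0013] 0.8
masher_foot [ 0.4624 -0.0913  0.0142] 0.75
masher_foot [ 0.4943 -0.0853  0.0904] 0.72
masher_mid [ 0.4954 -0.0838  0.0954] 0.81
masher_mid [ 0.3489 -0.0155  0.0886] 0.81
eye_center [ 0.3476 -0.0181  0.1616] 0.94
eye_center [ 0.529  -0.0746  0.1695] 0.82
```

View pics/s3.png

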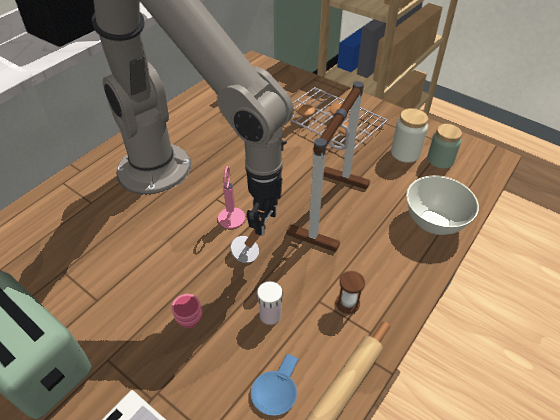

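The masher is tilting as planned: the plate is on the counter at (245,250) and the handle leans into the gripper at (262,225). I'll continue the arc, then release and back up.

{"fn": "send_rows", "kwargs": {"deltas": "0.028 0 0.0075 0; 0.054 0 0.0197 0; 0.078 0 0.0363 0; 0.098 0 0.0568 0; 0.107 0 0.0682 0"}}

```text
t: 7.0
eef_pos: [0.6335, -0.0524, 0.0826]
tool_rot: [-0.0, 0.994, 0.105, 0.0]
contact_force: [2.6, 0.3, 1.8]
gripper_width: 0.691
grasp_force: 44.1
```

{"fn": "send_rows", "kwargs": {"deltas": "0.008 0 0.0122 0; 0.0146 0 0.025 0; 0.02 0 0.0385 0; 0.0245 0 0.0523 0; 0.0275 0 0.066 0"}}

```text
t: 7.5
eef_pos: [0.6588, -0.0477, 0.0168]
tool_rot: [0.0, 0.995, 0.105, -0.0]
contact_force: [1.7, 0.5, 1.2]
gripper_width: 0.689
grasp_force: 43.3
```

{"fn": "send_rows", "kwargs": {"deltas": "0 0 0 0; 0 0 0 0; 0 0 0 0; 0 0 0 0; 0 0 0 0", "claw": 1}}

```text
t: 8.0
eef_pos: [0.6591, -0.0477, 0.0186]
tool_rot: [0.0, 0.995, 0.105, 0.0]
contact_force: [-0.1, 0.5, 1.2]
gripper_width: 1.0
grasp_force: 0.0
```

{"fn": "send_rows", "kwargs": {"deltas": "0 0 -0.03 0; 0 0 -0.07 0; -0.02 0 -0.11 0; -0.05 0 -0.15 0; -0.08 0 -0.17 0"}}

```text
t: 8.5
eef_pos: [0.5815, -0.0643, 0.1919]
tool_rot: [0.0, 0.994, 0.105, 0.003]
contact_force: [0.9, 0.1, -0.2]
gripper_width: 1.002
grasp_force: 0.0
```

```bash
python3 - <<'E'
from h import *
go([.58,-.06,.2],12)
for c in ['scene','top','wrist']:
    p=bot.read_camera(c); print(c); lm(p,['masher_foot','masher_mid','eye_center','eye_top'])
    W=world(p)
    s=(W[...,2]>.005)&(W[...,2]<.1)&(W[...,0]>.43)&(W[...,0]<.72)&(abs(W[...,1]+.07)<.075)&(p['depth']>0)
    Q=W[s]
    if len(Q)>20:
        m=Q.mean(0); e,v=np.linalg.eigh(np.cov((Q[:,:2]-m[:2]).T)); a=v[:,1]; print(len(Q),m.round(3),np.degrees(np.arctan2(a[1],a[0])).round(1),Q.min(0).round(3),Q.max(0).round(3))
save(p,'w4.png')
E
```

```text
t 8.5 pos [ 0.5815 -0.0643  0.1919] yaw 12.02 width 1.002 F [ 0.9  0.1 -0.2] q7 -1.47
-> shift [-0.0006 -0.0045 -0.0081] spin 0.0
scene
masher_foot [ 0.506  -0.0868  0.0396] 0.78
masher_foot [ 0.3463 -0.0145  0.004 ] 0.7
masher_mid [ 0.3487 -0.0168  0.0865] 0.93
masher_mid [ 0.5846 -0.0651  0.0225] 0.63
eye_center [ 0.6554 -0.0476  0.013 ] 0.86
eye_center [ 0.3483 -0.0221  0.1638] 0.82
eye_top [ 0.3484 -0.0178  0.1889] 0.98
eye_top [ 0.6854 -0.0382  0.0014] 0.9
762 [ 0.578 -0.069  0.032] -165.5 [ 0.444 -0.121  0.005] [ 0.688 -0.001  0.081]
top
masher_foot [ 0.3509 -0.0087  0.0011] 0.58
masher_mid [ 0.3493 -0.0135  0.0829] 0.71
eye_center [ 0.3482 -0.0163  0.1586] 0.56
eye_top [ 0.3495 -0.0156  0.1902] 0.44
wrist
masher_foot [ 0.5067 -0.0827  0.0373] 0.72
masher_foot [ 0.3476 -0.0205 -0.0011] 0.6
masher_mid [ 0.5781 -0.0636  0.0242] 0.9
eye_top [ 0.683  -0.04    0.0025] 0.94
6858 [ 0.571 -0.066  0.035] -166.9 [ 0.499 -0.119  0.005] [ 0.688 -0.016  0.079]
```

View pics/w4.png

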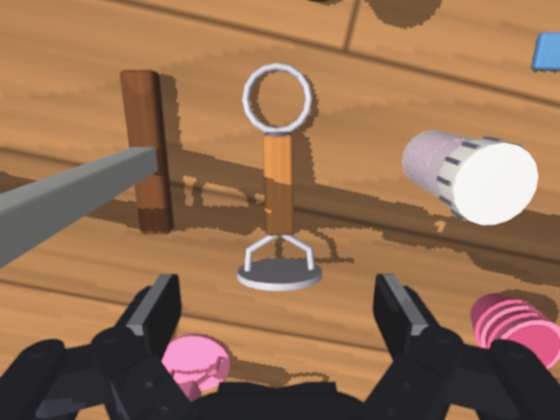

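The masher is lying as planned, with the ring at (278,98) pointing towards +x and the handle at (279,185), at about 13.5°. I'll grip the handle 20 mm ahead of its middle.

{"fn": "send_rows", "kwargs": {"deltas": "0.019 0 0.045 -1.5; 0.019 0 0.09 -1.5; 0.019 0 0.135 -1.5; 0.019 0 0.17 -1.5; 0.019 0 0.178 -1.5"}}

```text
t: 9.75
eef_pos: [0.5962, -0.0601, 0.006]
tool_rot: [-0.001, 0.993, 0.118, -0.004]
contact_force: [-1.2, -0.5, -0.3]
gripper_width: 0.998
grasp_force: 0.0
```

{"fn": "send_rows", "kwargs": {"deltas": "0 0 0 0; 0 0 0 0; 0 0 0 0; 0 0 0 0; 0 0 0 0", "claw": 0.1, "force": 100}}

```text
t: 10.25
eef_pos: [0.6005, -0.0601, 0.012]
tool_rot: [0.0, 0.993, 0.118, 0.001]
contact_force: [-1.0, 0.4, 7.2]
gripper_width: 0.286
grasp_force: 97.6
```

{"fn": "send_rows", "kwargs": {"deltas": "0 0 0 0; 0 0 0 0; 0 0 -0.01 0; 0 0 -0.025 0; 0 0 -0.05 0"}}

```text
t: 10.75
eef_pos: [0.5981, -0.0603, 0.0604]
tool_rot: [-0.0, 0.993, 0.118, -0.001]
contact_force: [-0.0, -0.1, -2.4]
gripper_width: 0.282
grasp_force: 98.2
```

```bash
python3 - <<'E'
from h import *
go([.45,-.03,.28],12)
p=bot.read_camera('scene'); lm(p,['masher_foot','masher_mid','eye_center','eye_top'])
E
```

```text
t 10.75 pos [ 0.5981 -0.0603  0.0604] yaw 13.52 width 0.282 F [-0.  -0.1 -2.4] q7 -1.5
-> shift [-0.1374 -0.0642 -0.2193] spin 1.5
masher_foot [ 0.5015 -0.0839  0.0885] 0.96
masher_foot [ 0.3469 -0.0145  0.0019] 0.58
masher_mid [ 0.5819 -0.0628  0.0675] 0.88
masher_mid [ 0.3503 -0.0173  0.0889] 0.68
eye_center [ 0.3518 -0.0212  0.1609] 0.76
eye_center [ 0.656  -0.049   0.0579] 0.75
eye_top [ 0.6822 -0.037   0.0517] 0.83
eye_top [ 0.3492 -0.0163  0.1877] 0.78
eye_top [ 0.5063 -0.0838  0.0907] 0.16
```

{"fn": "send_rows", "kwargs": {"deltas": "0 0 -0.047 0; -0.02 0 -0.092 0; -0.045 0 -0.134 0; -0.075 0 -0.172 0; -0.105 0 -0.208 0"}}

```text
t: 11.5
eef_pos: [0.4955, -0.0849, 0.2685]
tool_rot: [-0.0, 0.993, 0.118, -0.001]
contact_force: [0.4, -0.3, -2.4]
gripper_width: 0.292
grasp_force: 99.2
```

{"fn": "send_rows", "kwargs": {"deltas": "-0.012 -0.046 -0.01 0; -0.025 -0.093 -0.01 0; -0.023 -0.14 -0.01 0; -0.018 -0.188 -0.01 0; -0.0135 -0.235 -0.01 0"}}

```text
t: 12.0
eef_pos: [0.4279, 0.1418, 0.2773]
tool_rot: [0.0, 0.993, 0.117, -0.0]
contact_force: [1.9, 0.3, -2.5]
gripper_width: 0.286
grasp_force: 99.4
```

{"fn": "send_rows", "kwargs": {"deltas": "0.001 -0.02 0 1.5; 0.001 -0.02 0 1.5; 0.001 -0.02 0 1.5"}}

```text
t: 12.3
eef_pos: [0.4249, 0.1598, 0.2771]
tool_rot: [0.0, 0.994, 0.105, -0.001]
contact_force: [-0.5, -1.0, -3.8]
gripper_width: 0.287
grasp_force: 99.3
```

```bash
python3 - <<'E'
from h import *
go([.424,.1616,.276],12)
for c in ['scene','top','wrist']:
    p=bot.read_camera(c); print(c); lm(p,['masher_foot','eye_center','eye_top','hook_seat','hook_nose','rail_mid'])
    save(p,c+'5.png')
E
```

```text
t 12.3 pos [0.4249 0.1598 0.2771] yaw 12.08 width 0.287 F [-0.5 -1.  -3.8] q7 -1.91
-> shift [-0.0005 -0.002   0.0011] spin 0.1
scene
masher_foot [0.33   0.1405 0.3053] 0.96
masher_foot [ 0.3474 -0.0149  0.0027] 0.74
eye_center [0.4834 0.1718 0.2783] 0.74
eye_center [ 0.3489 -0.0214  0.1584] 0.63
eye_top [0.5136 0.1803 0.2683] 0.98
eye_top [ 0.3484 -0.0192  0.1875] 0.88
hook_seat [0.558  0.1921 0.236 ] 0.86
hook_nose [0.531  0.1869 0.2483] 0.82
top
masher_foot [0.3297 0.1382 0.3042] 0.86
eye_center [ 0.3477 -0.0153  0.1567] 0.64
eye_center [0.4815 0.1709 0.2728] 0.56
eye_top [0.5112 0.1731 0.2667] 0.85
eye_top [ 0.3473 -0.0123  0.1908] 0.64
hook_seat [0.5538 0.189  0.2331] 0.68
hook_nose [0.5319 0.1853 0.2564] 0.74
rail_mid [0.554  0.1869 0.3291] 0.62
rail_mid [0.5137 0.1722 0.2673] 0.27
wrist
masher_foot [ 0.3471 -0.0244  0.0006] 0.96
eye_center [ 0.3496 -0.0166  0.1604] 0.64
eye_top [0.5112 0.1814 0.2697] 0.98
eye_top [ 0.3476 -0.0159  0.1913] 0.74
hook_nose [0.5378 0.1813 0.2488] 0.69
```

View pics/wrist5.png

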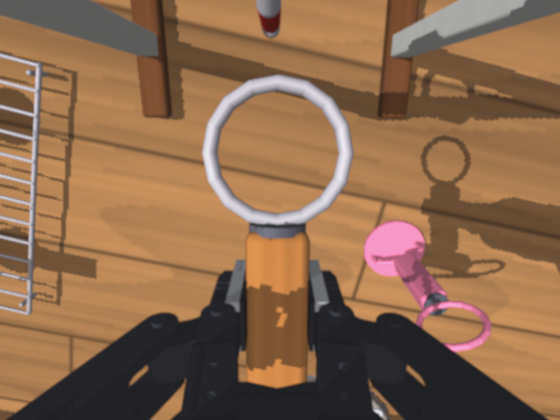

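The wrist view shows the red gate and nose at (270,28), with the ring centred at (278,150). It's about 2–3 mm off to the side, so I'll correct that and push in slowly.

{"fn": "send_rows", "kwargs": {"deltas": "0 -0.0023 0 0; 0.006 -0.0023 0 0; 0.012 -0.0023 0 0; 0.018 -0.0023 0 0; 0.024 -0.0023 0 0"}}

```text
t: 13.85
eef_pos: [0.4488, 0.1675, 0.2778]
tool_rot: [0.0, 0.995, 0.105, -0.0]
contact_force: [-1.6, -0.5, -0.9]
gripper_width: 0.282
grasp_force: 99.3
```

{"fn": "send_rows", "kwargs": {"deltas": "0.007 0 0 0; 0.014 0 0 0; 0.021 0 0 0; 0.028 0 0 0; 0.032 0 0 0"}}

```text
t: 14.35
eef_pos: [0.4809, 0.1744, 0.2782]
tool_rot: [-0.0, 0.995, 0.105, 0.001]
contact_force: [0.3, 0.8, -2.4]
gripper_width: 0.286
grasp_force: 99.2
```

```bash
python3 - <<'E'
from h import *
go([.424,.1616,.276],12)
for c in ['scene','top','wrist']:
    p=bot.read_camera(c); print(c); lm(p,['masher_foot','eye_center','eye_top','hook_nose'])
    save(p,c+'6.png')
a=cv2.imread('pics/wrist6.png')[0:260,120:440]; b=cv2.imread('pics/scene6.png')[80:160,320:400]
cv2.imwrite('pics/c6.png',np.hstack([cv2.resize(a,(520,422)),cv2.resize(b,(280,422))]))
E
```

```text
t 14.35 pos [0.4809 0.1744 0.2782] yaw 12.0 width 0.286 F [ 0.3  0.8 -2.4] q7 -1.94
-> shift [-0.0584  0.0007  0.0021] spin 0.0
scene
masher_foot [ 0.3466 -0.0147  0.0016] 0.78
masher_foot [0.3861 0.1541 0.3066] 0.76
eye_center [ 0.3483 -0.0191  0.1583] 0.62
eye_center [0.5422 0.1845 0.2785] 0.61
eye_top [ 0.349  -0.0205  0.1871] 0.61
eye_top [0.5681 0.1957 0.2687] 0.56
hook_nose [0.5286 0.1863 0.2513] 0.78
top
masher_foot [0.3854 0.1537 0.3051] 0.97
masher_foot [ 0.3486 -0.0131  0.0021] 0.82
eye_center [0.5383 0.1867 0.273 ] 0.84
eye_center [ 0.3512 -0.0168  0.1573] 0.81
eye_top [ 0.3498 -0.0148  0.1881] 0.89
eye_top [0.5676 0.186  0.2659] 0.79
hook_nose [ 0.4904 -0.3287  0.0327] 0.66
hook_nose [0.5299 0.184  0.2577] 0.59
wrist
masher_foot [ 0.3485 -0.0195 -0.002 ] 0.89
eye_center [0.5597 0.1915 0.3269] 0.33
```

View pics/c6.png

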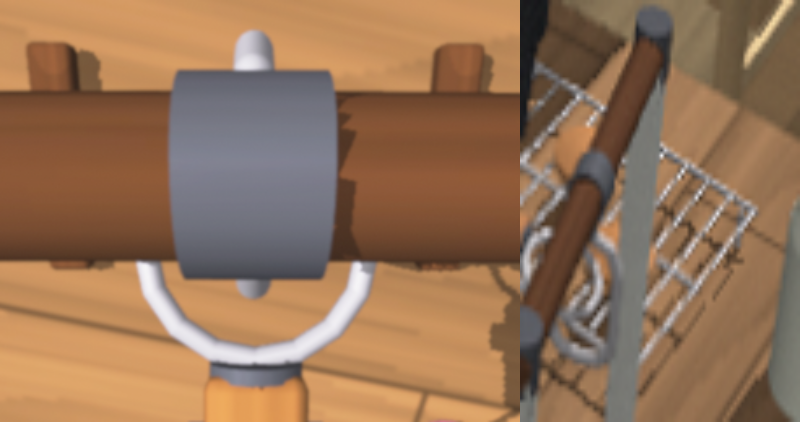

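The ring's far bar is inside the hook at x≈+13 mm, with its near arc at (255,355) outside the nose, and the force is small. I'll lower it onto the bowl.

{"fn": "send_rows", "kwargs": {"deltas": "0 0 0.004 0; -0.001 0 0.008 0; -0.002 0 0.012 0; -0.004 0 0.016 0; -0.006 0 0.02 0"}}

```text
t: 15.6
eef_pos: [0.4736, 0.1728, 0.2575]
tool_rot: [0.0, 0.995, 0.105, -0.0]
contact_force: [-0.3, 0.8, -3.2]
gripper_width: 0.283
grasp_force: 99.2
```

{"fn": "send_rows", "kwargs": {"deltas": "-0.001 0 0.003 0; -0.001 0 0.006 0; -0.001 0 0.006 0"}}

```text
t: 15.9
eef_pos: [0.4727, 0.1725, 0.2516]
tool_rot: [0.0, 0.995, 0.105, -0.0]
contact_force: [1.1, 0.6, -2.3]
gripper_width: 0.286
grasp_force: 99.2
```

```bash
python3 - <<'E'
from h import *
go([.424,.1616,.276],12)
for c in ['scene','top']:
    p=bot.read_camera(c); print(c); lm(p,['masher_foot','masher_mid','eye_center','eye_top','hook_nose'])
    save(p,c+'7.png')
    for d in bot.masks_of(p,'gate')[:2]:
        W=world(p)[d['mask']&(p['depth']>0)]; print('gate',round(d['confidence'],2),len(W),np.percentile(W,[5,95],axis=0).round(3))
E
```

```text
t 15.9 pos [0.4727 0.1725 0.2516] yaw 12.02 width 0.286 F [ 1.1  0.6 -2.3] q7 -1.95
-> shift [-0.0499  0.0005 -0.0244] spin 0.0
scene
masher_foot [ 3.46e-01 -1.66e-02  3.00e-04] 0.89
masher_foot [0.3783 0.1535 0.2783] 0.7
masher_mid [0.4589 0.1685 0.2624] 0.83
masher_mid [ 0.3467 -0.0167  0.0838] 0.57
eye_center [ 0.3513 -0.0159  0.159 ] 0.86
eye_center [0.5307 0.181  0.2488] 0.63
eye_top [ 0.3503 -0.0206  0.1887] 0.97
eye_top [0.5589 0.1918 0.2447] 0.8
eye_top [0.4559 0.167  0.2604] 0.44
hook_nose [0.5293 0.1894 0.2489] 0.73
gate 0.32 3486 [[0.51  0.045 0.01 ]
 [0.618 0.325 0.343]]
top
masher_foot [0.3796 0.1529 0.2785] 0.95
masher_foot [ 0.3504 -0.0102 -0.0005] 0.58
masher_mid [0.4584 0.171  0.2653] 0.74
masher_mid [ 0.3484 -0.0134  0.0823] 0.7
eye_center [ 0.3471 -0.0164  0.1594] 0.9
eye_center [0.5318 0.1851 0.2488] 0.57
eye_top [ 0.349  -0.0138  0.1902] 0.87
eye_top [0.5585 0.1859 0.2415] 0.68
hook_nose [0.529  0.1873 0.2519] 0.84
```

{"fn": "send_rows", "kwargs": {"deltas": "0 0 0.004 0; -0.001 0 0.008 0; -0.001 0 0.012 0; -0.002 0 0.016 0; -0.002 0 0.02 0", "force": 20, "claw": 0.1}}

```text
t: 17.1
eef_pos: [0.4718, 0.1722, 0.2329]
tool_rot: [0.0, 0.995, 0.104, 0.001]
contact_force: [-3.4, -2.4, 5.5]
gripper_width: 0.283
grasp_force: 100.2
```

```bash
python3 - <<'E'
from h import *
go([.424,.1616,.276],12)
p=bot.read_camera('scene'); lm(p,['masher_foot','masher_mid','eye_center','eye_top'])
E
```

```text
t 17.1 pos [0.4718 0.1722 0.2329] yaw 11.98 width 0.283 F [-3.4 -2.4  5.5] q7 -1.97
-> shift [-0.0489  0.0005 -0.0432] spin -0.0
masher_foot [0.38   0.1505 0.2471] 0.93
masher_foot [ 0.3464 -0.0138  0.0054] 0.75
masher_mid [ 0.3515 -0.0169  0.0853] 0.85
masher_mid [0.4553 0.17   0.241 ] 0.69
eye_center [ 0.3491 -0.02    0.163 ] 0.93
eye_center [0.5297 0.186  0.24  ] 0.72
eye_top [ 0.347  -0.0191  0.19  ] 0.77
eye_top [0.5589 0.1916 0.2411] 0.65
eye_top [0.4547 0.1661 0.2396] 0.5
```

{"fn": "send_rows", "kwargs": {"deltas": "0 0 0.006 0; 0 0 0.012 0; 0.001 0 0.018 0; 0.002 0 0.023 0; 0.003 0 0.028 0"}}

```text
t: 17.85
eef_pos: [0.4738, 0.1728, 0.2038]
tool_rot: [0.0, 0.995, 0.105, -0.0]
contact_force: [-2.9, -0.7, 3.9]
gripper_width: 0.285
grasp_force: 101.7
```

```bash
python3 - <<'E'
from h import *
go([.424,.1616,.276],12)
p=bot.read_camera('scene'); lm(p,['masher_foot','masher_mid','eye_center','eye_top']); save(p,'s8.png')
a=p['img'][60:220,240:440,::-1]
p=bot.read_camera('wrist'); b=p['img'][:,:,::-1]
cv2.imwrite('pics/c8.png',np.hstack([cv2.resize(a,(400,320)),cv2.resize(b,(400,320))]))
E
```

```text
t 17.85 pos [0.4738 0.1728 0.2038] yaw 12.0 width 0.285 F [-2.9 -0.7  3.9] q7 -1.99
-> shift [-0.0511  0.0006 -0.0722] spin 0.0
masher_foot [0.3853 0.1534 0.1861] 0.57
masher_mid [ 0.3489 -0.0167  0.0891] 0.94
masher_mid [0.459  0.1671 0.2085] 0.93
masher_mid [0.5291 0.1882 0.2491] 0.49
eye_center [ 0.3485 -0.0182  0.1624] 0.82
eye_center [0.5325 0.1871 0.2331] 0.57
eye_top [0.5635 0.1946 0.2355] 0.77
eye_top [ 0.3492 -0.0164  0.1903] 0.6
```

View pics/c8.png

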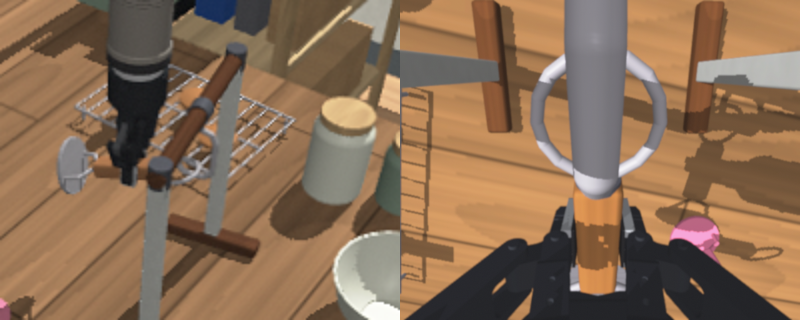

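The eye is seated in the bowl, with the nose and gate inside the ring at (598,120) and the handle tilted about 16° down. I'll release and back straight up.

{"fn": "send_rows", "kwargs": {"deltas": "0 0 0 0; 0 0 0 0; 0 0 0 0; -0.003 0 -0.01 0; -0.006 0 -0.04 0", "claw": 1}}

```text
t: 18.65
eef_pos: [0.466, 0.1708, 0.2426]
tool_rot: [0.001, 0.994, 0.105, -0.003]
contact_force: [-0.1, -0.1, 0.5]
gripper_width: 1.003
grasp_force: 0.0
```

{"fn": "send_rows", "kwargs": {"deltas": "-0.01 0 -0.04 0; -0.02 0 -0.08 0; -0.02 0 -0.12 0; -0.02 -0.0 -0.16 0; -0.02 0 -0.16 0"}}

```text
t: 19.15
eef_pos: [0.4499, 0.1689, 0.4105]
tool_rot: [-0.001, 0.994, 0.105, 0.005]
contact_force: [0.5, -0.1, 0.7]
gripper_width: 0.999
grasp_force: 0.0
```

{"fn": "send_rows", "kwargs": {"deltas": "0 0.04 0 0; 0 0.08 0 0; 0 0.12 0 0; 0 0.16 0 0; 0 0.16 0 0"}}

```text
t: 19.65
eef_pos: [0.4819, 0.0048, 0.4036]
tool_rot: [0.001, 0.995, 0.1, -0.0]
contact_force: [-0.4, -0.3, 0.3]
gripper_width: 0.996
grasp_force: 0.0
```

```bash
python3 - <<'E'
from h import *
go([.424,.1616,.276],12)
for i in range(12):
    p=bot.read_camera('scene')
    for d in bot.landmark_of(p,'masher_foot')[:3]:
        if d['xyz'][1]>.05: print(bot.get_obs()['t'],np.round(d['xyz'],3))
lm(p,['eye_top','eye_center']); save(p,'s9.png')
cv2.imwrite('pics/c9.png',cv2.resize(p['img'][60:260,260:460,::-1],(600,600),interpolation=cv2.INTER_CUBIC))
E
```

```text
t 19.65 pos [0.4819 0.0048 0.4036] yaw 11.48 width 0.996 F [-0.4 -0.3  0.3] q7 -1.53
-> shift [-0.0254 -0.1654  0.1274] spin -0.5
19.75 [0.607 0.194 0.056]
19.75 [0.555 0.188 0.328]
19.85 [0.516 0.172 0.059]
19.95 [0.457 0.156 0.077]
20.05 [0.455 0.163 0.081]
20.15 [0.508 0.186 0.052]
20.25 [0.59  0.202 0.053]
20.35 [0.644 0.214 0.071]
20.35 [0.53  0.186 0.25 ]
20.45 [0.653 0.208 0.071]
20.55 [0.608 0.198 0.054]
20.55 [0.527 0.188 0.252]
20.65 [0.534 0.181 0.053]
20.75 [0.478 0.173 0.064]
20.75 [0.552 0.192 0.33 ]
20.85 [0.468 0.178 0.071]
eye_top [ 0.3462 -0.0199  0.189 ] 0.85
eye_top [0.5578 0.1935 0.2364] 0.83
eye_top [0.5296 0.1861 0.2491] 0.26
eye_center [0.5428 0.192  0.2159] 0.81
eye_center [ 0.3475 -0.0201  0.1591] 0.81
eye_center [ 0.6358 -0.2023  0.0505] 0.65
```

View pics/c9.png

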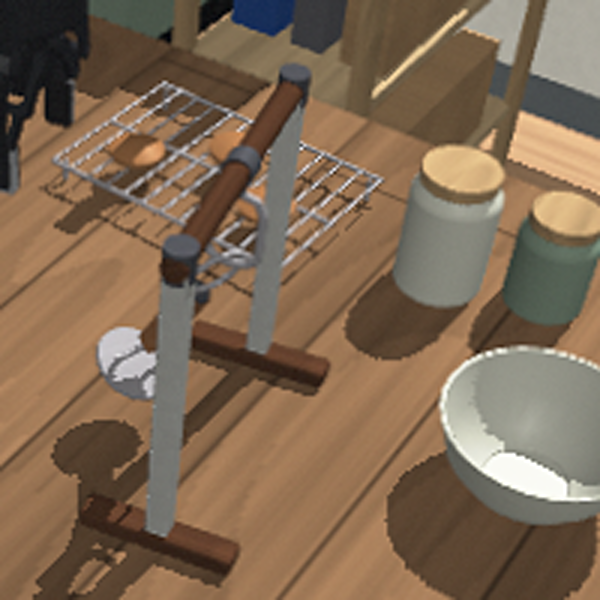

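The masher hangs and swings in the hook, with the eye bar seated at about (225,260). Amplitude is already falling, so I'll wait it out.

{"fn": "send_rows", "kwargs": {"deltas": "0 0 0 0; 0 0 0 0; 0 0 0 0; 0 0 0 0; 0 0 0 0"}}

```text
t: 21.45
eef_pos: [0.4817, 0.011, 0.404]
tool_rot: [0.0, 0.995, 0.105, 0.0]
contact_force: [0.2, 0.3, -0.6]
gripper_width: 1.001
grasp_force: 0.0
```

{"fn": "send_rows", "kwargs": {"deltas": "0 0 0 0; 0 0 0 0; 0 0 0 0; 0 0 0 0; 0 0 0 0"}}

```text
t: 21.95
eef_pos: [0.4817, 0.011, 0.404]
tool_rot: [0.0, 0.995, 0.105, 0.0]
contact_force: [-0.7, 0.6, -0.9]
gripper_width: 0.998
grasp_force: 0.0
```

{"fn": "send_rows", "kwargs": {"deltas": "0 0 0 0; 0 0 0 0; 0 0 0 0; 0 0 0 0; 0 0 0 0"}}

```text
t: 22.45
eef_pos: [0.4817, 0.011, 0.404]
tool_rot: [0.0, 0.995, 0.105, 0.0]
contact_force: [-0.6, -0.0, -0.9]
gripper_width: 1.002
grasp_force: 0.0
```

{"fn": "send_rows", "kwargs": {"deltas": "0 0 0 0; 0 0 0 0; 0 0 0 0; 0 0 0 0; 0 0 0 0"}}

```text
t: 22.95
eef_pos: [0.4817, 0.0109, 0.404]
tool_rot: [0.0, 0.995, 0.105, -0.0]
contact_force: [0.1, -0.0, -0.6]
gripper_width: 1.002
grasp_force: 0.0
```

{"fn": "send_rows", "kwargs": {"deltas": "0 0 0 0; 0 0 0 0; 0 0 0 0; 0 0 0 0; 0 0 0 0"}}

```text
t: 23.45
eef_pos: [0.4817, 0.011, 0.404]
tool_rot: [0.0, 0.995, 0.105, -0.0]
contact_force: [0.3, 0.7, -0.2]
gripper_width: 0.997
grasp_force: 0.0
```

{"fn": "send_rows", "kwargs": {"deltas": "0 0 0 0; 0 0 0 0; 0 0 0 0; 0 0 0 0; 0 0 0 0"}}

```text
t: 23.95
eef_pos: [0.4817, 0.011, 0.404]
tool_rot: [-0.0, 0.995, 0.105, -0.0]
contact_force: [-0.5, 0.6, 0.5]
gripper_width: 0.997
grasp_force: 0.0
```

{"fn": "send_rows", "kwargs": {"deltas": "0 0 0 0; 0 0 0 0; 0 0 0 0; 0 0 0 0; 0 0 0 0"}}

```text
t: 24.45
eef_pos: [0.4817, 0.011, 0.404]
tool_rot: [-0.0, 0.995, 0.105, 0.0]
contact_force: [1.1, 0.9, -0.2]
gripper_width: 1.003
grasp_force: 0.0
```

{"fn": "send_rows", "kwargs": {"deltas": "0 0 0 0; 0 0 0 0; 0 0 0 0; 0 0 0 0; 0 0 0 0"}}

```text
t: 24.95
eef_pos: [0.4817, 0.011, 0.404]
tool_rot: [0.0, 0.995, 0.105, 0.0]
contact_force: [0.3, 0.2, 0.2]
gripper_width: 1.004
grasp_force: 0.0
```

```bash
python3 - <<'E'
from h import *
for i in range(9):
    p=bot.read_camera('scene')
    for d in bot.landmark_of(p,'masher_foot')[:3]:
        if d['xyz'][1]>.05 and d['xyz'][2]<.15: print(bot.get_obs()['t'],np.round(d['xyz'],3))
lm(p,['eye_top','shaker_c','cups_c','hourglass_c'])
q=bot.read_camera('top')
a=cv2.resize(p['img'][90:170,310:390,::-1],(400,400),interpolation=cv2.INTER_CUBIC); b=cv2.resize(q['img'][170:250,120:200,::-1],(400,400),interpolation=cv2.INTER_CUBIC)
cv2.imwrite('pics/c10.png',np.hstack([a,b]))
E
```

```text
25.05 [0.561 0.194 0.049]
25.15 [0.573 0.182 0.05 ]
25.25 [0.576 0.173 0.048]
25.35 [0.568 0.178 0.051]
25.45 [0.559 0.192 0.048]
25.55 [0.552 0.202 0.05 ]
25.65 [0.55  0.21  0.047]
25.75 [0.551 0.207 0.05 ]
25.85 [0.564 0.192 0.051]
eye_top [0.5544 0.1918 0.2387] 0.95
eye_top [ 0.3495 -0.0169  0.1903] 0.87
eye_top [0.5554 0.1913 0.3252] 0.17
shaker_c [ 0.6368 -0.204   0.0493] 0.9
shaker_c [0.531  0.1875 0.2487] 0.6
cups_c [ 0.4869 -0.3312  0.0314] 0.95
hourglass_c [ 0.7721 -0.0562  0.0451] 0.76
```

View pics/c10.png

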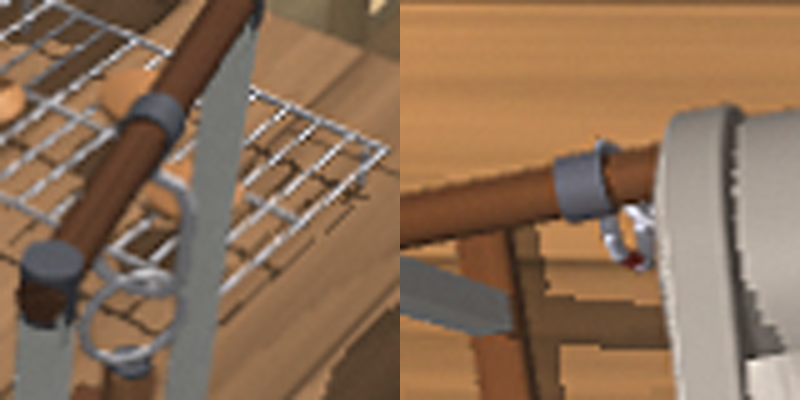

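The eye hangs on the bowl at (150,280), and the red gate shows at the mouth at (632,258). There is a small sideways sway left, so I'll wait a little longer and then hand in.

{"fn": "send_rows", "kwargs": {"deltas": "0 0 0 0; 0 0 0 0; 0 0 0 0; 0 0 0 0; 0 0 0 0"}}

```text
t: 26.6
eef_pos: [0.4817, 0.011, 0.404]
tool_rot: [0.0, 0.995, 0.105, 0.0]
contact_force: [-0.1, -0.3, 0.1]
gripper_width: 1.002
grasp_force: 0.0
```

{"fn": "send_rows", "kwargs": {"deltas": "0 0 0 0; 0 0 0 0; 0 0 0 0; 0 0 0 0; 0 0 0 0"}}

```text
t: 27.1
eef_pos: [0.4817, 0.0109, 0.404]
tool_rot: [0.0, 0.995, 0.105, 0.0]
contact_force: [0.3, -0.4, -0.3]
gripper_width: 1.001
grasp_force: 0.0
```

{"fn": "send_rows", "kwargs": {"deltas": "0 0 0 0; 0 0 0 0; 0 0 0 0; 0 0 0 0; 0 0 0 0"}}

```text
t: 27.6
eef_pos: [0.4817, 0.011, 0.404]
tool_rot: [0.0, 0.995, 0.105, 0.0]
contact_force: [0.1, -0.7, 0.0]
gripper_width: 1.0
grasp_force: 0.0
```

{"fn": "send_rows", "kwargs": {"deltas": "0 0 0 0; 0 0 0 0; 0 0 0 0; 0 0 0 0; 0 0 0 0"}}

```text
t: 28.1
eef_pos: [0.4817, 0.011, 0.404]
tool_rot: [0.0, 0.995, 0.105, 0.0]
contact_force: [-0.2, -0.2, -0.7]
gripper_width: 0.995
grasp_force: 0.0
```

{"fn": "send_rows", "kwargs": {"deltas": "0 0 0 0; 0 0 0 0; 0 0 0 0; 0 0 0 0; 0 0 0 0"}}

```text
t: 28.6
eef_pos: [0.4817, 0.0109, 0.404]
tool_rot: [-0.0, 0.995, 0.105, 0.0]
contact_force: [0.5, 0.3, -0.4]
gripper_width: 1.002
grasp_force: 0.0
```

{"fn": "send_rows", "kwargs": {"deltas": "0 0 0 0; 0 0 0 0; 0 0 0 0; 0 0 0 0; 0 0 0 0"}}

```text
t: 29.1
eef_pos: [0.4817, 0.0109, 0.404]
tool_rot: [-0.0, 0.995, 0.105, -0.0]
contact_force: [0.7, -0.3, 0.9]
gripper_width: 1.001
grasp_force: 0.0
```

{"fn": "send_rows", "kwargs": {"deltas": "0 0 0 0; 0 0 0 0; 0 0 0 0; 0 0 0 0; 0 0 0 0"}}

```text
t: 29.6
eef_pos: [0.4817, 0.011, 0.404]
tool_rot: [0.0, 0.995, 0.105, -0.0]
contact_force: [0.3, -0.5, 0.2]
gripper_width: 1.003
grasp_force: 0.0
```

{"fn": "send_rows", "kwargs": {"deltas": "0 0 0 0; 0 0 0 0; 0 0 0 0; 0 0 0 0; 0 0 0 0"}}

```text
t: 30.1
eef_pos: [0.4817, 0.011, 0.404]
tool_rot: [-0.0, 0.995, 0.105, 0.0]
contact_force: [-0.5, -0.3, 0.1]
gripper_width: 1.0
grasp_force: 0.0
```

{"fn": "send_rows", "kwargs": {"deltas": "0 0 0 0; 0 0 0 0; 0 0 0 0; 0 0 0 0; 0 0 0 0"}}

```text
t: 30.6
eef_pos: [0.4817, 0.011, 0.404]
tool_rot: [0.0, 0.995, 0.105, 0.0]
contact_force: [0.3, -0.3, 0.4]
gripper_width: 0.999
grasp_force: 0.0
```

{"fn": "send_rows", "kwargs": {"deltas": "0 0 0 0; 0 0 0 0; 0 0 0 0; 0 0 0 0; 0 0 0 0"}}

```text
t: 31.1
eef_pos: [0.4817, 0.011, 0.404]
tool_rot: [0.0, 0.995, 0.105, 0.0]
contact_force: [-0.2, -0.0, 0.2]
gripper_width: 0.997
grasp_force: 0.0
```

{"fn": "send_rows", "kwargs": {"deltas": "0 0 0 0; 0 0 0 0; 0 0 0 0; 0 0 0 0; 0 0 0 0"}}

```text
t: 31.6
eef_pos: [0.4817, 0.011, 0.404]
tool_rot: [0.0, 0.995, 0.105, 0.0]
contact_force: [-0.8, 0.3, -0.2]
gripper_width: 0.997
grasp_force: 0.0
```

{"fn": "send_rows", "kwargs": {"deltas": "0 0 0 0; 0 0 0 0; 0 0 0 0; 0 0 0 0; 0 0 0 0"}}

```text
t: 32.1
eef_pos: [0.4817, 0.011, 0.404]
tool_rot: [0.0, 0.995, 0.105, 0.0]
contact_force: [-0.3, 0.2, -0.1]
gripper_width: 1.001
grasp_force: 0.0
```

```bash
python3 - <<'E'
from h import *
for i in range(6):
    p=bot.read_camera('scene')
    for d in bot.landmark_of(p,'masher_foot')[:3]:
        if d['xyz'][1]>.05 and d['xyz'][2]<.15: print(bot.get_obs()['t'],np.round(d['xyz'],3))
print(bot.hand_in())
E
```

```text
32.2 [0.562 0.191 0.051]
32.3 [0.562 0.189 0.048]
32.4 [0.564 0.191 0.049]
32.5 [0.561 0.189 0.05 ]
32.6 [0.561 0.193 0.05 ]
32.7 [0.561 0.194 0.047]
the job is handed in; nothing more can be done
None
```

The masher hangs still in the bottom of the snap hook with the gate seen at the closed mouth behind it, the shaker, cups and hourglass are where they were, and the job was handed in at about 33 s; no verdict was returned.

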